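# Put the T-nut away in the clamping-kit carousel

### The arm

A 7-joint arm with a two-finger parallel gripper is mounted at the origin on the work surface. World frame = base frame: x ahead of the robot, y to its left, z up, the work surface at z = 0. Lengths are in mm, angles in rad, forces in N, time in s.
With the tool pointing down it reaches from about 425 to 825 mm from the base axis. Payload 3.6 kg.
Tool frame: the origin (TCP) lies at the very end of the fingers, on their centre line; the grasp point (between the pads) lies 19 mm behind it; z points along the fingers, y is the direction in which the jaws open and shut (so a half turn about z gives the same grasp; the last joint's range is limited). The gripper opens to 85 mm and grips with 20 to 120 N. Pads are 22 mm wide; open, the fingers measure 114 mm over their backs; the gripper's body (76 mm by 85 mm) begins 54 mm behind the grasp point. The pads swing forward as they close: fully open they stand 13 mm farther back than shut.
Start: joints at [-1.351, 0.615, -0.013, 1.423, 0.008, 1.103, -0.04], TCP at [158.764, 630.283, 231.297] pointing down, gripper open.
Joint ranges: [-3.12, 3.12], [-0.3, 2.06], [-1.34, 1.32], [0.26, 2.42], [-1.36, 4.5], [0.01, 1.98], [-2.84, 2.84]. Speed limits (rad/s): [2.79, 2.79, 3.14, 3.14, 3.14, 3.14, 3.14].

### API

Orientations are given as a unit quaternion [x, y, z, w].
In Python, from plant import manip gives the robot as it stands.
- The arm moves only by the shell command python3 -m crank 'ROWS' [OPENING] [FORCE]. ROWS is a JSON object of lists of equal length, an entry for each row: "offset": the shift along the tool's x, y, z in m, a list of three; "dr": the turn, a rotation vector about the tool's x, y, z in degrees, a list of three. In form: {"offset": [[x, y, z], ...], "dr": [[rx, ry, rz], ...]}. A call has 1 to 12 rows; each row is the pose to reach, as a shift and turn from the pose commanded when the call began, along the tool's axes at that moment; what a row does not reach only later rows make up. A row lasts 1/12 s, in which the tool goes at most 41.7 mm and 7.16 degrees, less where a joint would pass 70% of its speed; a pose out of reach is approached as far as the arm can. A call with a gripper value outside its range is refused whole. OPENING is the gripper's target within -1 to 1 (fully open at 1, half-way at 0, shut at -1), set as the call begins (- or left out, the last holds). The fingers move at their own pace and stop on an object; FORCE is the grip in N (left out, the last holds). Time passes only in rows, so rows that repeat a pose let the fingers close. It gives the time, the measured TCP pose, the force and the opening at its end, in the units of the state.
- manip.get_obs(): the state, without advancing time (a new reading comes with each control period).
- manip.capture(name): name is "side" or "top" or "wrist"; returns the picture (480x640x3 uint8, red, green, blue); there is no depth.
- manip.camera_info(name): a dict with "mtx" (3x3 intrinsics, pixels), "R" (3x3) and "t" (3): a world point X has camera coordinates R X + t; the wrist camera has in their place "hand_eye" (4x4, takes a point from camera to tool coordinates, whose origin is the TCP and whose axes are the flange's). Camera axes: x right, y down, z forward; pixel columns grow to the right and rows downward; lengths in mm; the calibration is good to about 2 mm. A picture is of the moment at which its call begins: read the wrist's pose just before it. camera_info takes no time and is no camera call.
- manip.finish_job(): hands the job in, once; it reports no verdict.
The state is a dict: "time": time; "joint_positions": joint angles; "qvel": joint speeds; "effort": joint torques, N m; "tool_pos": TCP position; "ee_rot": TCP orientation; "contact_force": force on the tool from outside, world axes, zero at the start; "moment": the same for the moment, N m; "finger_gap": finger opening in mm.
Only numpy, scipy, OpenCV 4.12 (cv2) and the standard library are available. Lean on these libraries where they do the work, as an engineer would, in place of code of your own. Each camera call takes 0.05 s, during which the arm holds its last target. There are 200 camera calls.

### The job

Put the loose T-nut back in the clamping-kit carousel. First push the tray round by the pegs on its rim until its one empty pocket stands in the opening of the clear cover with no divider showing there; then set the T-nut down through the opening into that pocket, lying flat on its wide side as it does now, and let go. Leave the pocket in the opening, and do not shift the coupling nut, step block, red tray, spanner and hammer lying about.

Things in the scene. Friction and masses are not known exactly. Their poses are not given: they have to be found in the camera images.
- carousel: Carousel screwed to the bench: green base, grey round tray with five equal pockets, clear fixed cover. Origin on the vertical turning axis at bench level; the cover's opening is on its -x side. Heights above the bench: tray floor 16 mm, divider tops 47, cover 52 to 56 (radius 150 mm), black nut at its middle (38 mm across) up to 82. Round the tray a rim flange, radius 150 to 177 mm, top at 42.
- peg_top (a point): Top centre (78 mm above the bench) of one of the five upright steel pegs on the tray's rim flange: diameter 14 mm, 36 mm tall, all on a circle of radius 164 mm about the turning axis, 72 degrees apart; this one is 36 degrees anticlockwise, from above, of the empty pocket's middle. The tray turns endlessly both ways, stiffly (about 2 N at a peg), without click stops, and stays where it is left.
- empty_pocket (a point): Middle of the floor of the tray's only empty pocket, 100 mm from the turning axis, 16 mm above the bench; turns with the tray. x axis points outward from the turning axis, z up. The pocket is a 72 degree sector from radius 45 to 147 mm between dividers 3 mm thick. The other four pockets hold flange nuts, studs, step blocks and coupling nuts.
- window (a point): Middle of the opening in the clear cover, 100 mm from the turning axis, 54 mm above the bench. The opening, edged in black, is a 56 degree sector from radius 60 to 138 mm, about 95 mm wide at its middle. Fixed to the carousel. When the empty pocket is right, this point is straight above empty_pocket.
- tnut_center (a point): The loose T-nut, bright steel, lying on the bench: base 35 x 35 x 14 mm with a neck 35 (along its x) x 22 (along its y) x 14 mm on top, in all 28 mm high, threaded hole in the top. The point is half-way up, 14 mm above its underside. Its two end faces (x = -17.5 and +17.5 mm) are flat over the full height. About 170 g.
- coupling_center (a point): Bystander: upright hexagonal coupling nut, 24 mm across flats, 48 mm high; point half-way up.
- stepblock_center (a point): Bystander: step block like a small staircase, 45 x 24 x 36 mm; point 15 mm up.
- redtray_center (a point): Bystander: open red tray 90 x 150 x 40 mm with tool bits in it; point at its middle, 20 mm up.
- spanner_grip (a point): Bystander: combination spanner 200 mm long; point on its handle.
- hammer_grip (a point): Bystander: hammer; point on its handle.
Not all that is in view belongs to the job. Leave any black or purple look-alike of the part that bears tnut_center alone.

How it is judged:
By the outcome, as a careful person would: the job done as asked, in the order asked, and still so for the second after the job is handed in, with the robot touching nothing.
It also fails if it takes over 67 s, if anything falls off the work surface, if the arm or the gripper's body presses on something with over 40 N, if the wrist force passes 120 N, or if a joint passes its speed limit or range.

## Working session

There is one attempt and no reset: what is moved stays moved. The work goes in short steps, Python scripts to look and compute and a shell command to move; the robot and the scene stay as the last step left them, time stands still between calls to the robot, and variables do not carry over. Pictures are saved under pics/ and viewed, about 8 in all and at most 12, crops included, and the job is handed in when it is done.

```bash
mkdir -p pics; ls; python3 - <<'E'
from plant import manip
import cv2,numpy as np
o=manip.get_obs();print({k:np.round(v,3).tolist() for k,v in o.items()})
for n in("top","side"):
    cv2.imwrite(f"pics/{n}1.png",manip.capture(n)[:,:,::-1])
    c=manip.camera_info(n);print(n,{k:np.round(v,3).tolist() for k,v in c.items()})
c=manip.camera_info("wrist");print({k:np.round(v,3).tolist() for k,v in c.items()})
E
```

```text
pics
{'time': 0.0, 'joint_positions': [-1.35, 0.616, -0.013, 1.425, 0.008, 1.103, -0.04], 'qvel': [-0.001, 0.001, 0.001, 0.0, -0.0, -0.0, 0.001], 'effort': [0.001, -46.923, 0.259, -17.103, 0.01, 0.01, -0.0], 'tool_pos': [158.6, 629.541, 230.126], 'ee_rot': [0.123, 0.992, -0.001, -0.0], 'contact_force': [0.296, -0.92, -0.267], 'moment': [0.004, 0.007, -0.025], 'finger_gap': 85.413}
top {'mtx': [[490.958, 0.0, 317.394], [0.0, 490.958, 239.235], [0.0, 0.0, 1.0]], 'R': [[-0.029, -1.0, 0.012], [-0.988, 0.027, -0.153], [0.152, -0.016, -0.988]], 't': [79.469, 535.174, 1112.63]}
side {'mtx': [[464.006, 0.0, 333.994], [0.0, 464.006, 241.008], [0.0, 0.0, 1.0]], 'R': [[0.935, -0.353, -0.004], [-0.226, -0.588, -0.776], [0.272, 0.727, -0.63]], 't': [-485.227, 202.954, 746.724]}
{'mtx': [[358.702, 0.0, 321.927], [0.0, 358.702, 239.705], [0.0, 0.0, 1.0]], 'hand_eye': [[0.0, -0.962, -0.275, 69.585], [1.0, 0.0, -0.001, 0.042], [0.001, -0.275, 0.962, -141.593], [0.0, 0.0, 0.0, 1.0]]}
```

View pics/top1.png

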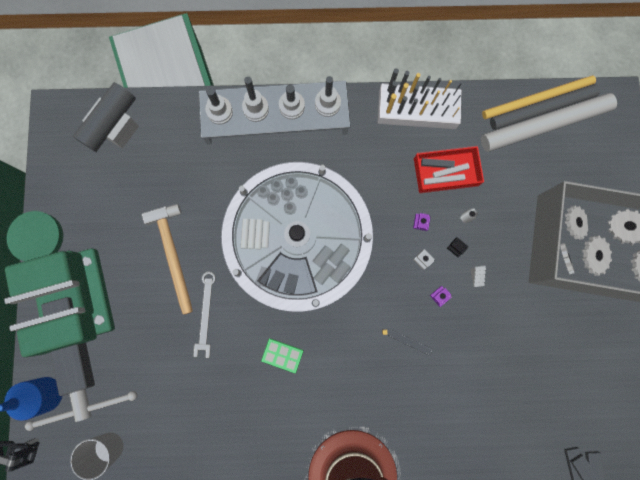

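View pics/side1.png

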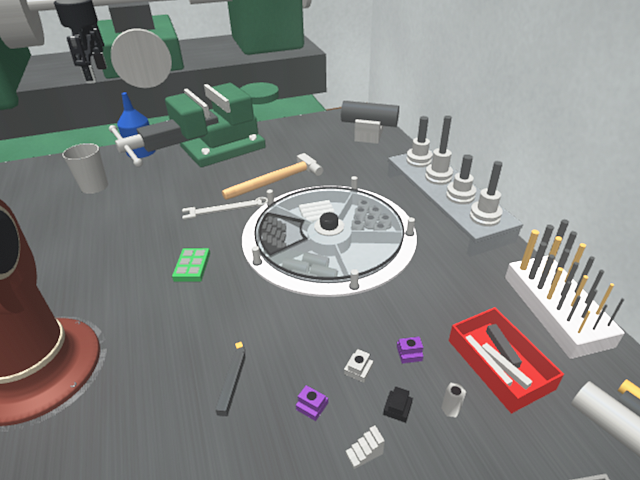

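```bash
cat > h.py <<'E'
from plant import manip
import cv2,numpy as np
from scipy.spatial.transform import Rotation as Rn
def pose():
    o=manip.get_obs();return np.array(o["tool_pos"]),Rn.from_quat(o["ee_rot"]).as_matrix()
def ray(n,uv,z,P=None):
    c=manip.camera_info(n);K=np.array(c["mtx"])
    d=np.linalg.inv(K)@np.array([*uv,1.])
    if n=="wrist":
        p,R=P;H=np.array(c["hand_eye"]);C=p+R@H[:3,3];d=R@H[:3,:3]@d
    else:
        R=np.array(c["R"]);C=-R.T@np.array(c["t"]);d=R.T@d
    return C+d*(z-C[2])/d[2]
def proj(n,X,P=None):
    c=manip.camera_info(n);K=np.array(c["mtx"])
    if n=="wrist":
        p,R=P;H=np.array(c["hand_eye"]);q=H[:3,:3].T@(R.T@(np.array(X)-p)-H[:3,3])
    else: q=np.array(c["R"])@X+np.array(c["t"])
    q=K@q;return q[:2]/q[2]
def tool(X):  # world target TCP -> shift in tool axes, m
    p,R=pose();return R.T@(np.array(X)-p)/1000
E
python3 - <<'E'
from h import *
pk=[(322,170),(244,191),(238,272),(315,302),(367,238)]
P=np.array([ray("top",p,78)[:2] for p in pk])
# circle fit fixed radius
from scipy.optimize import least_squares
c=least_squares(lambda c:np.hypot(*(P-c).T)-164,P.mean(0)).x
print("c",c,P.mean(0),np.hypot(*(P-c).T)); print(np.degrees(np.arctan2(*(P-c).T[::-1])))
print("nut",ray("top",(297,233),82))
for nm,u,v,z in [("wA",260,293,54),("wB",316,296,54),("tn",425,259,20),("tnside",0,0,0),("coup",469,214,48),("step",479,276,20),("purp1",423,221,20),("purp2",442,296,20),("blk",457,247,20),("redtray",448,170,40),("spanend",207,275,5),("spantop",202,352,5),("hamh",160,213,20)]:
    X=ray("top",(u,v),z);print(nm,X.round(0),np.round(X[:2]-c))
print("tn side",ray("side",(359,362),20))
im=cv2.imread("pics/top1.png")
a=cv2.resize(im[150:320,210:385],None,fx=3,fy=3,interpolation=2)[:, :525]
b=cv2.resize(im[200:310,400:500],(270*10//10,297),interpolation=2)
a=np.pad(a,((0,0),(0,270),(0,0)));a[:297,525:]=b
cv2.imwrite("pics/c1.png",a)
E
```

```text
c [545.73194765 109.76991201] [545.10260641 110.368952  ] [159.87677263 158.5987596  159.32135577 159.54580155 158.42231479]
[ -22.14013175   49.65426581  121.7382035  -167.19176943  -95.26107593]
nut [546.38625339 110.82015689  82.        ]
wA [415. 199.  54.] [-131.   89.]
wB [404.  72.  54.] [-141.  -38.]
tn [ 486. -191.   20.] [ -60. -301.]
tnside [1197.  873.    0.] [652. 763.]
coup [ 587. -295.   48.] [  41. -405.]
step [ 442. -317.   20.] [-104. -427.]
purp1 [ 578. -192.   20.] [  32. -302.]
purp2 [ 397. -226.   20.] [-149. -335.]
blk [ 512. -270.   20.] [ -33. -379.]
redtray [ 698. -255.   40.] [ 152. -365.]
spanend [463. 330.   5.] [-82. 220.]
spantop [284. 341.   5.] [-262.  231.]
hamh [614. 440.  20.] [ 69. 330.]
tn side [ 488.39660621 -191.43162243   20.        ]
```

View pics/c1.png

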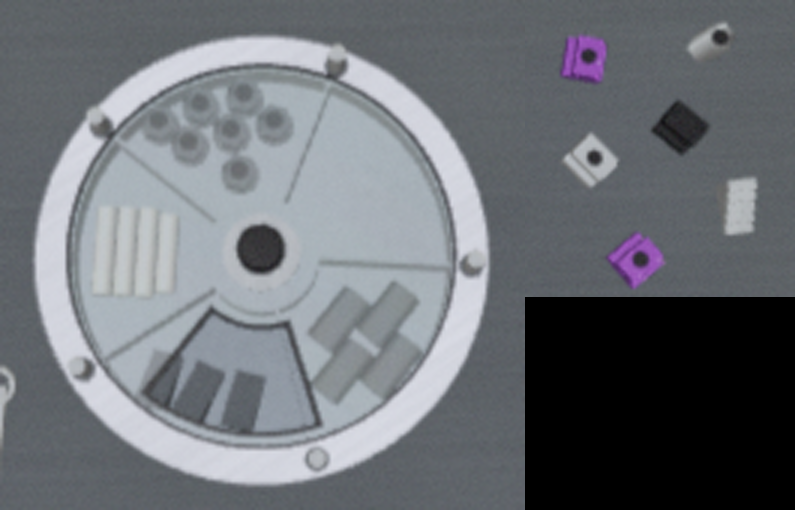

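```bash
python3 -m crank '{"offset":[[-0.663,-0.433,0],[-0.663,-0.433,0],[-0.663,-0.433,0],[-0.663,-0.433,0],[-0.663,-0.433,0],[-0.663,-0.433,0],[-0.663,-0.433,0],[-0.663,-0.433,0],[-0.663,-0.433,0],[-0.663,-0.433,0],[-0.663,-0.433,0],[-0.663,-0.433,0]],"dr":[[0,0,7],[0,0,14],[0,0,21],[0,0,28],[0,0,35],[0,0,41],[0,0,41],[0,0,41],[0,0,41],[0,0,41],[0,0,41],[0,0,41]]}' -0.4 40
python3 -c "
from h import *
print(tool([697,48,230]),pose())"
```

```text
time: 1.1
tool_pos: [498.7, 261.2, 231.0]
ee_rot: [0.463, 0.887, -0.0, -0.0]
contact_force: [0.6, 1.5, -0.1]
finger_gap: 25.8
[-0.28830806  0.04080959  0.00091436] (array([498.66304688, 261.18814781, 231.03189398]), array([[-5.71812543e-01,  8.20383908e-01, -8.11904643e-04],
       [ 8.20384256e-01,  5.71812584e-01, -2.04048433e-04],
       [ 2.96859241e-04, -7.82751240e-04, -9.99999650e-01]]))
```

```bash
python3 -m crank '{"offset":[[-0.285,0.04,0],[-0.285,0.04,0],[-0.285,0.04,0],[-0.285,0.04,0],[-0.285,0.04,0],[-0.285,0.04,0],[-0.285,0.04,0],[-0.285,0.04,0],[-0.285,0.04,0]],"dr":[[0,0,0],[0,0,0],[0,0,0],[0,0,0],[0,0,0],[0,0,0],[0,0,0],[0,0,0],[0,0,0]]}'
python3 - <<'E'
from h import *
P=pose();im=manip.capture("wrist");cv2.imwrite("pics/w1.png",im[:,:,::-1]);print(P)
np.savez("w1.npz",p=P[0],R=P[1])
E
```

```text
time: 1.85
tool_pos: [694.1, 48.0, 229.7]
ee_rot: [0.465, 0.885, -0.001, -0.0]
contact_force: [-0.1, 0.3, 0.6]
finger_gap: 26.0
(array([694.10098338,  47.98336695, 229.73444828]), array([[-5.66958163e-01,  8.23744326e-01, -1.93055016e-03],
       [ 8.23746262e-01,  5.66954298e-01, -2.21793669e-03],
       [-7.32479053e-04, -2.84776079e-03, -9.99995677e-01]]))
```

View pics/w1.png

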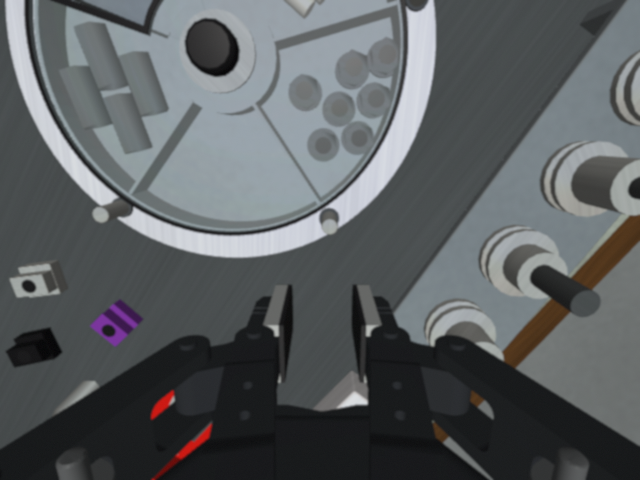

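```bash
python3 - <<'E'
from h import *
d=np.load("w1.npz");P=(d["p"],d["R"])
A=ray("wrist",(330,226),78,P)[:2];E=ray("wrist",(101,214),78,P)[:2];N=ray("wrist",(215,48),82,P)[:2]
m=(A+E)/2;u=(A-E)/np.linalg.norm(A-E);n=np.array([-u[1],u[0]])
if n@(N-m)<0:n=-n
c=m+n*164*np.cos(np.radians(36))
print("A",A,"E",E,np.linalg.norm(A-E),"exp",2*164*np.sin(np.radians(36)),"c",c,"nut",N)
for q in(A,E):print(np.degrees(np.arctan2(*(q-c)[::-1])))
print("tn",ray("wrist",(35,283),25,P))
print("TCPpix",proj("wrist",P[0],P))
# window angle, top
for cc in (c,np.array([545.1,110.4])):
  W=np.array([ray("top",q,54)[:2] for q in[(280.7,253.3),(306.7,257.3),(258.3,280.7),(316.7,291.7)]])-cc
  print(np.hypot(*W.T),np.degrees(np.arctan2(*W.T[::-1]))%360)
E
```

```text
A [700.60288214  49.50397884] E [537.12319373 -50.75734519] 191.775758685722 exp 192.79356275193118 c [549.49790568 112.4756553 ] nut [554.7228824  112.14725551]
-22.623505915247062
-94.33530686689537
tn [ 490.19182948 -186.04025651   25.        ]
TCPpix [321.55856522 304.45772264]
[ 58.65442981  60.03066193 139.5813618  142.09835084] [139.94002833 201.5154243  139.81532646 197.53081136]
[ 56.79644482  55.17887401 137.63192736 137.28103968] [135.47757616 201.18513748 137.97351925 197.25763882]
```

```bash
python3 -c "
from h import *
print(tool([699.5,48.3,61]).round(4))"
```

```text
[-0.0062  0.0037  0.1691]
```

```bash
python3 -m crank '{"offset":[[-0.006,0.004,0.03],[-0.006,0.004,0.06],[-0.006,0.004,0.09],[-0.006,0.004,0.12],[-0.006,0.004,0.13],[-0.006,0.004,0.13],[-0.006,0.004,0.13]],"dr":[[0,0,0],[0,0,0],[0,0,0],[0,0,0],[0,0,0],[0,0,0],[0,0,0]]}'
python3 - <<'E'
from h import *
print(tool([699.5,48.3,61]).round(4))
P=pose();im=manip.capture("wrist");cv2.imwrite("pics/w2.png",im[:,:,::-1])
print(proj("wrist",[699.5,48.3,78],P),P[0])
E
```

```text
time: 2.48
tool_pos: [700.5, 50.8, 102.1]
ee_rot: [0.462, 0.887, 0.0, 0.0]
contact_force: [0.7, -0.1, -0.1]
finger_gap: 25.7
[-0.0015 -0.0023  0.0411]
[317.21205572 285.54955661] [700.4651286   50.80522854 102.06203875]
```

View pics/w2.png

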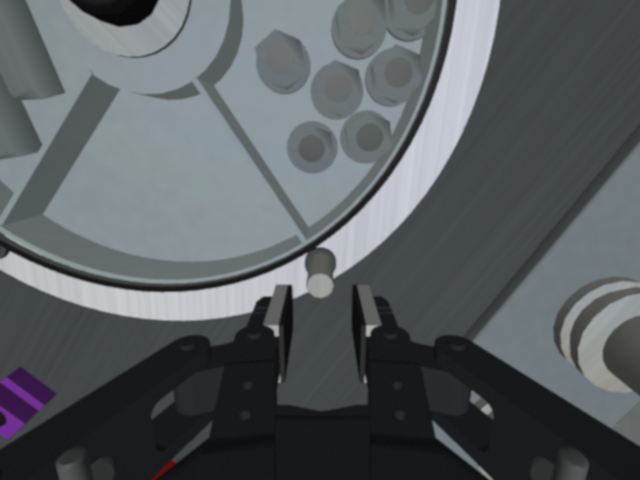

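```bash
python3 -m crank '{"offset":[[-0.001,-0.001,0.01],[-0.001,-0.001,0.02],[-0.001,-0.001,0.03],[-0.001,-0.001,0.041],[-0.001,-0.001,0.041],[-0.001,-0.001,0.041]],"dr":[[0,0,0],[0,0,0],[0,0,0],[0,0,0],[0,0,0],[0,0,0]]}'
cat >> h.py <<'E'
def arc(a0,a1,n=12,c=(548,111),r=164,z=61):
    for a in np.radians(np.linspace(a0,a1,n+1)[1:]):
        print(np.round(tool([c[0]+r*np.cos(a),c[1]+r*np.sin(a),z]),3).tolist(),end=",")
    print()
E
python3 -c "
from h import *
print(pose()[0]);arc(-22.6,-95,12)"
```

```text
time: 3.03
tool_pos: [699.2, 47.9, 58.8]
ee_rot: [0.463, 0.886, -0.001, -0.001]
contact_force: [-0.3, 0.4, 0.3]
finger_gap: 25.7
[699.2417391   47.85803347  58.81819156]
[-0.009, -0.015, -0.002],[-0.015, -0.031, -0.002],[-0.021, -0.047, -0.002],[-0.024, -0.064, -0.002],[-0.026, -0.081, -0.002],[-0.025, -0.098, -0.002],[-0.023, -0.116, -0.002],[-0.02, -0.132, -0.002],[-0.014, -0.149, -0.002],[-0.007, -0.164, -0.002],[0.002, -0.179, -0.002],[0.012, -0.193, -0.002],
```

```bash
python3 -m crank '{"offset":[[-0.009,-0.015,-0.001],[-0.015,-0.031,-0.001],[-0.021,-0.047,-0.001],[-0.024,-0.064,-0.001],[-0.026,-0.081,-0.001],[-0.025,-0.098,-0.001],[-0.023,-0.116,-0.001],[-0.02,-0.132,-0.001],[-0.014,-0.149,-0.001],[-0.007,-0.164,-0.001],[0.002,-0.179,-0.001],[0.012,-0.193,-0.001]],"dr":[[0,0,0],[0,0,0],[0,0,0],[0,0,0],[0,0,0],[0,0,0],[0,0,0],[0,0,0],[0,0,0],[0,0,0],[0,0,0],[0,0,0]]}'
python3 - <<'E'
from h import *
P=pose();print(P[0],np.degrees(np.arctan2(P[0][1]-111,P[0][0]-548)))
im=manip.capture("top");cv2.imwrite("pics/t2.png",cv2.resize(im[140:330,200:400,::-1],None,fx=3,fy=3,interpolation=2))
E
```

```text
time: 4.03
tool_pos: [537.3, -53.7, 62.7]
ee_rot: [0.463, 0.886, 0.001, 0.003]
contact_force: [2.6, 0.0, 0.4]
finger_gap: 26.0
[537.28203342 -53.68304104  62.67255041] -93.72369491986615
```

View pics/t2.png

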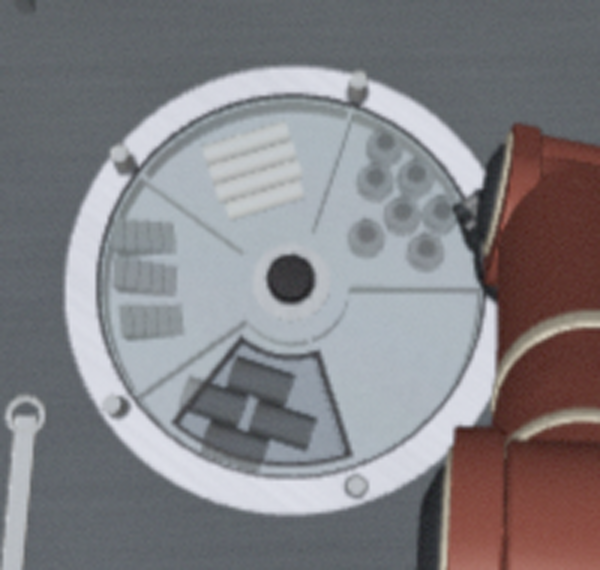

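```bash
python3 -m crank '{"offset":[[0,0.003,0],[0,0.003,-0.02],[0,0.003,-0.05],[0,0.003,-0.07],[0,0.003,-0.07]],"dr":[[0,0,0],[0,0,0],[0,0,0],[0,0,0],[0,0,0]]}'
python3 - <<'E'
from h import *
c=np.array([545.5,110])
a=[]
for q,k in [((319,167.5),0),((240.7,191),1),((238.3,274.7),2),((319,302),3)]:
    X=ray("top",q,78)[:2]-c;a.append((np.degrees(np.arctan2(X[1],X[0]))-72*k+180)%360-180)
m=np.mean(a);print(a,m)
t=np.radians(m);print("peg",548+164*np.cos(t),111+164*np.sin(t),tool([548+164*np.cos(t),111+164*np.sin(t),130]))
E
```

```text
time: 4.5
tool_pos: [542.2, -51.0, 135.8]
ee_rot: [0.463, 0.887, 0.002, 0.005]
contact_force: [0.7, -0.1, -0.3]
finger_gap: 25.5
[np.float64(-19.163257008767374), np.float64(-20.801976499530213), np.float64(-20.33520868491223), np.float64(-20.03723614083799)] -20.084419583511952
peg 702.0267776511151 54.68169244007827 [-0.00465572  0.19149172  0.00748675]
```

```bash
python3 -m crank '{"offset":[[-0.005,0.04,0.005],[-0.005,0.08,0.005],[-0.005,0.12,0.005],[-0.005,0.16,0.005],[-0.005,0.191,0.005],[-0.005,0.191,0.03],[-0.005,0.191,0.03],[-0.005,0.191,0.03]],"dr":[[0,0,0],[0,0,0],[0,0,0],[0,0,0],[0,0,0],[0,0,0],[0,0,0],[0,0,0]]}'
python3 - <<'E'
from h import *
P=pose();im=manip.capture("wrist");cv2.imwrite("pics/w3.png",im[200:400,220:420,::-1])
print(proj("wrist",[702,54.7,78],P),P[0],tool([702,54.7,60]))
g=cv2.cvtColor(im,cv2.COLOR_RGB2GRAY)
E
```

```text
time: 5.17
tool_pos: [695.8, 54.4, 98.8]
ee_rot: [0.462, 0.887, -0.002, -0.002]
contact_force: [0.0, -0.7, 0.5]
finger_gap: 25.2
[332.45040718 291.69291273] [695.84352535  54.44723436  98.82481139] [-0.00213979  0.00520244  0.04041688]
```

View pics/w3.png

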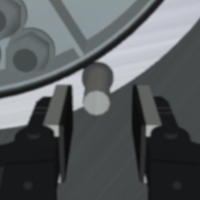

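```bash
python3 - <<'E'
from h import *
P=pose();X=ray("wrist",(317,301),78,P);print(X,np.degrees(np.arctan2(X[1]-111,X[0]-548)),np.hypot(X[1]-111,X[0]-548),tool([*X[:2],61]),tool([*X[:2],78]))
E
```

```text
[699.84424156  44.64850625  78.        ] -23.603921203364337 165.7081603813595 [-0.00915911 -0.00231021  0.0394325 ] [-0.00915543 -0.002349    0.02243254]
```

```bash
python3 -m crank '{"offset":[[-0.007,-0.002,0.01],[-0.007,-0.002,0.02],[-0.007,-0.002,0.03],[-0.007,-0.002,0.038],[-0.007,-0.002,0.038],[-0.007,-0.002,0.038]],"dr":[[0,0,0],[0,0,0],[0,0,0],[0,0,0],[0,0,0],[0,0,0]]}'
python3 -c "
from h import *
p=pose()[0]; print(p,np.degrees(np.arctan2(p[1]-111,p[0]-548)),np.hypot(p[1]-111,p[0]-548));arc(-22,-82,12)"
```

```text
time: 5.72
tool_pos: [698.6, 47.5, 62.4]
ee_rot: [0.463, 0.886, -0.0, -0.001]
contact_force: [1.1, -0.2, 0.7]
finger_gap: 25.6
[698.63041799  47.49175658  62.37792665] -22.861082362003714 163.47115894118897
[-0.006, -0.01, 0.001],[-0.013, -0.023, 0.001],[-0.018, -0.036, 0.001],[-0.021, -0.05, 0.001],[-0.024, -0.064, 0.001],[-0.026, -0.078, 0.001],[-0.026, -0.093, 0.001],[-0.025, -0.107, 0.001],[-0.022, -0.121, 0.002],[-0.019, -0.135, 0.002],[-0.014, -0.148, 0.002],[-0.008, -0.161, 0.002],
```

```bash
python3 -m crank '{"offset":[[-0.006,-0.01,0.001],[-0.013,-0.023,0.001],[-0.018,-0.036,0.001],[-0.021,-0.05,0.001],[-0.024,-0.064,0.001],[-0.026,-0.078,0.001],[-0.026,-0.093,0.001],[-0.025,-0.107,0.001],[-0.022,-0.121,0.001],[-0.019,-0.135,0.001],[-0.014,-0.148,0.001],[-0.008,-0.161,0.001]],"dr":[[0,0,0],[0,0,0],[0,0,0],[0,0,0],[0,0,0],[0,0,0],[0,0,0],[0,0,0],[0,0,0],[0,0,0],[0,0,0],[0,0,0]]}'
python3 - <<'E'
from h import *
P=pose();print(P[0],np.degrees(np.arctan2(P[0][1]-111,P[0][0]-548)))
im=manip.capture("top");cv2.imwrite("pics/t3.png",cv2.resize(im[150:320,210:385,::-1],None,fx=3.4,fy=3.4,interpolation=2))
E
```

```text
time: 6.72
tool_pos: [572.7, -54.6, 63.9]
ee_rot: [0.464, 0.886, 0.0, 0.003]
contact_force: [2.6, 0.2, -0.4]
finger_gap: 25.7
[572.65261093 -54.60805772  63.85734905] -81.53305878300607
```

View pics/t3.png

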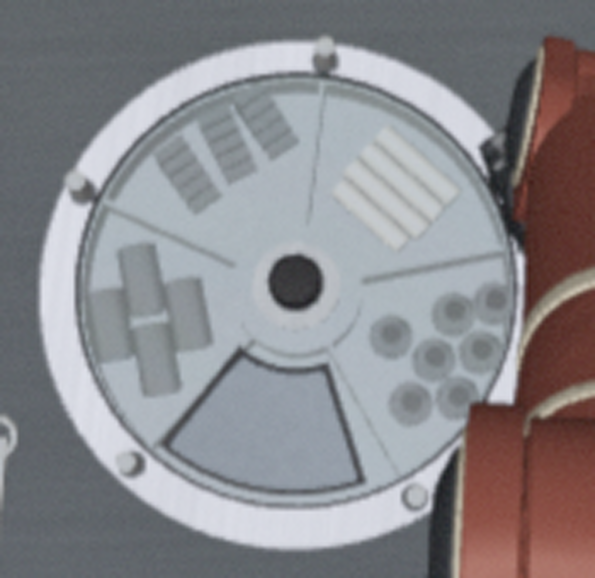

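```bash
python3 - <<'E'
from h import *
from scipy.optimize import least_squares
f=lambda q,z:ray("top",(q[0]/3.4+210-.4,q[1]/3.4+150-.4),z)[:2]
pk=np.array([f(q,78) for q in[(323,44),(77,182),(130,463),(415,495)]])
r=least_squares(lambda v:(pk-[v[:2]+v[2]*np.array([np.cos(v[3]-np.radians(72)*-k),np.sin(v[3]+np.radians(72*k))]) for k in range(4)]).ravel(),[548,111,164,0])
c=r.x[:2];print(r.x,np.degrees(r.x[3]),r.fun.round(1)); th=np.degrees(r.x[3])
W=np.array([f(q,54) for q in[(241,352),(326,367),(165,444),(362,484)]])
s=least_squares(lambda v:(W-[v[:2]+rr*np.array([np.cos(v[2]+np.radians(a)),np.sin(v[2]+np.radians(a))]) for rr,a in[(60,-28),(60,28),(138,-28),(138,28)]]).ravel(),[548,111,2.95])
print("win",s.x,np.degrees(s.x[2]),s.fun.round(1))
print("free:",th,"pocket mid",(th+72*2+36)%360)
for q in[(330,345),(395,468)]:
    X=f(q,47)-c;print("div",np.degrees(np.arctan2(X[1],X[0]))%360)
E
```

```text
[ 5.49131593e+02  1.11613593e+02  1.63493824e+02 -1.38513915e-01] -7.936262710392394 [ 1.7  0.4 -0.1 -0.9 -0.9 -1.6 -0.7  2.1]
win [549.23451361 110.46352395   2.92191813] 167.4135767757085 [ 1.3  1.2  1.8 -1.2 -0.4  2.7 -2.7 -2.7]
free: -7.936262710392394 pocket mid 172.06373728960762
div 208.0855595283603
div 206.78359576933306
```

```bash
python3 -m crank '{"offset":[[0.002,-0.004,0],[0.004,-0.008,0],[0.006,-0.0115,0],[0.006,-0.0115,0],[0.006,-0.0115,0],[0.005,-0.007,0],[0.005,-0.007,-0.02],[0.005,-0.007,-0.05],[0.005,-0.007,-0.09],[0.005,-0.007,-0.13],[0.005,-0.007,-0.13]],"dr":[[0,0,0],[0,0,0],[0,0,0],[0,0,0],[0,0,0],[0,0,0],[0,0,0],[0,0,0],[0,0,0],[0,0,0],[0,0,0]]}'
python3 - <<'E'
from h import *
P=pose();print(P,tool([488,-190,190]))
E
```

```text
time: 7.68
tool_pos: [568.6, -51.7, 200.2]
ee_rot: [0.463, 0.887, 0.003, 0.007]
contact_force: [1.1, -0.5, 0.0]
finger_gap: 25.4
(array([568.619796  , -51.73597348, 200.22327668]), array([[-0.57182806,  0.82021635,  0.01605632],
       [ 0.82030904,  0.57191894, -0.00134154],
       [-0.01028326,  0.01240401, -0.99987019]])) [-0.06721344 -0.1453283   0.00911298]
```

```bash
python3 -m crank '{"offset":[[-0.017,-0.037,0],[-0.034,-0.074,0.005],[-0.05,-0.11,0.01],[-0.067,-0.145,0.01],[-0.067,-0.145,0.01],[-0.067,-0.145,0.01],[-0.067,-0.145,0.01]],"dr":[[0,0,0],[0,0,0],[0,0,0],[0,0,0],[0,0,0],[0,0,0],[0,0,0]]}' 0.4
python3 - <<'E'
from h import *
P=pose();im=manip.capture("wrist");print(P)
np.savez("w4.npz",p=P[0],R=P[1]);cv2.imwrite("pics/w4.png",im[:,:,::-1])
t=manip.capture("top");cv2.imwrite("pics/t4.png",cv2.resize(t[150:320,210:385,::-1],None,fx=3.4,fy=3.4,interpolation=2))
E
```

```text
time: 8.27
tool_pos: [483.1, -188.3, 182.2]
ee_rot: [0.463, 0.887, 0.0, -0.0]
contact_force: [0.1, 0.4, -0.2]
finger_gap: 59.9
(array([ 483.10839474, -188.34393358,  182.15249846]), array([[-5.71932663e-01,  8.20300533e-01,  2.54016629e-04],
       [ 8.20300381e-01,  5.71932291e-01,  8.60490059e-04],
       [ 5.60580142e-04,  7.00512308e-04, -9.99999598e-01]]))
```

View pics/w4.png

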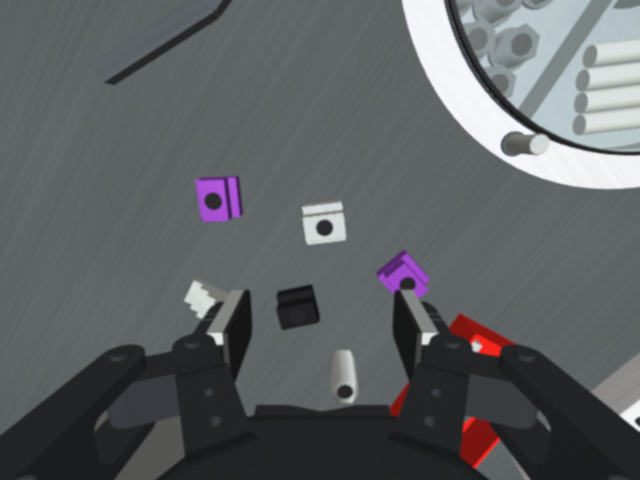

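View pics/t4.png

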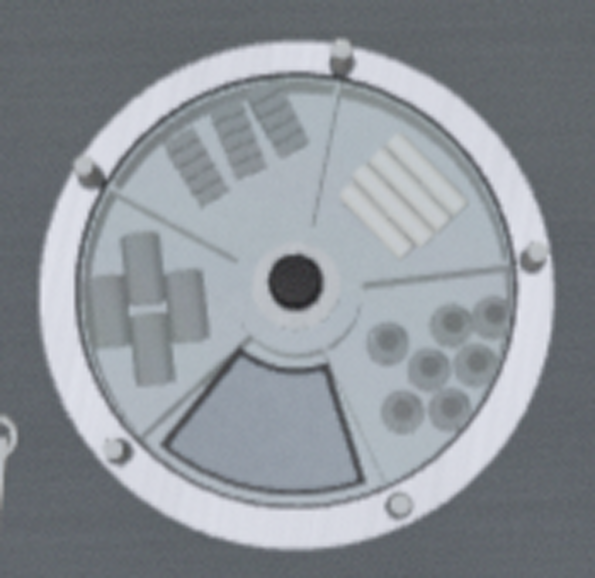

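```bash
python3 - <<'E'
from h import *
from scipy.optimize import least_squares
d=np.load("w4.npz");P=(d["p"],d["R"])
im=cv2.imread("pics/w4.png");g=cv2.cvtColor(im,6);m=np.zeros_like(g);m[190:255,290:360]=(g[190:255,290:360]>140)*255
k=max(cv2.findContours(m,0,2)[0],key=cv2.contourArea)
k=cv2.approxPolyDP(k,3,True)[:,0];print(k.tolist())
h=ray("wrist",(325,227.5),28,P);print("hole",h)
H=P[1].T@(h-P[0]);print("hole in tool",H)
a,b=[P[1].T@(ray("wrist",q,28,P)-P[0]) for q in ((304,217),(344,213))];print("axis deg",np.degrees(np.arctan2(*(b-a)[:2])),np.linalg.norm(b-a))
f=lambda q,z:ray("top",(q[0]/3.4+210-.4,q[1]/3.4+150-.4),z)[:2]
pk=np.array([f(q,78) for q in[(342,46),(86,164),(118,450),(400,505),(536,256)]])
r=least_squares(lambda v:(pk-[v[:2]+v[2]*np.array([np.cos(v[3]+np.radians(72)*k),np.sin(v[3]+np.radians(72*k))]) for k in range(5)]).ravel(),[548,111,164,-.2])
th=np.degrees(r.x[3]);print(r.x,"pocket",th+180,r.fun.round(1))
E
```

```text
[[341, 202], [302, 207], [303, 214], [313, 215], [302, 218], [308, 244], [345, 239], [343, 213], [337, 211], [342, 209]]
hole [ 487.58516445 -190.27613453   28.        ]
hole in tool [ -4.23181083   2.45922274 154.15191095]
axis deg 5.84115351737957 33.813611222839455
[ 5.48499913e+02  1.11269966e+02  1.63539937e+02 -2.19794424e-01] pocket 167.4067071595276 [ 3.   0.9  1.1 -0.4 -1.1 -2.6 -0.5  0.5 -2.4  1.6]
```

```bash
python3 -m crank '{"offset":[[-0.004,0.0025,0.03],[-0.004,0.0025,0.06],[-0.004,0.0025,0.09],[-0.004,0.0025,0.12],[-0.004,0.0025,0.12],[-0.004,0.0025,0.12],[-0.004,0.0025,0.12]],"dr":[[0,0,-3],[0,0,-7],[0,0,-7],[0,0,-7],[0,0,-7],[0,0,-7],[0,0,-7]]}'
python3 - <<'E'
from h import *
P=pose();im=manip.capture("wrist");cv2.imwrite("pics/w5.png",im[:,:,::-1])
g=cv2.cvtColor(im,7);print(P[0],tool([487.5,-190.5,5]),proj("wrist",[487.5,-190.5,28],P))
hs=g[200:320,250:390]
m=((hs>140)*255).astype(np.uint8)
for k in cv2.findContours(m,0,2)[0]:
    if cv2.contourArea(k)>300: print((k[:,0]+[250,200]).min(0),(k[:,0]+[250,200]).max(0),cv2.minAreaRect(k))
E
```

```text
time: 8.95
tool_pos: [488.3, -190.4, 63.4]
ee_rot: [0.407, 0.913, 0.0, 0.001]
contact_force: [-0.0, -0.8, 0.4]
finger_gap: 59.7
[ 488.33981186 -190.4243933    63.44643308] [ 0.00115626 -0.00071557  0.05906837] [320.46401573 273.30773819]
[287 252] [353 291] ((70.0, 71.5), (66.0, 39.0), 0.0)
[289 233] [351 246] ((69.99999237060547, 39.499996185302734), (61.99999237060547, 12.999998092651367), -0.0)
```

View pics/w5.png

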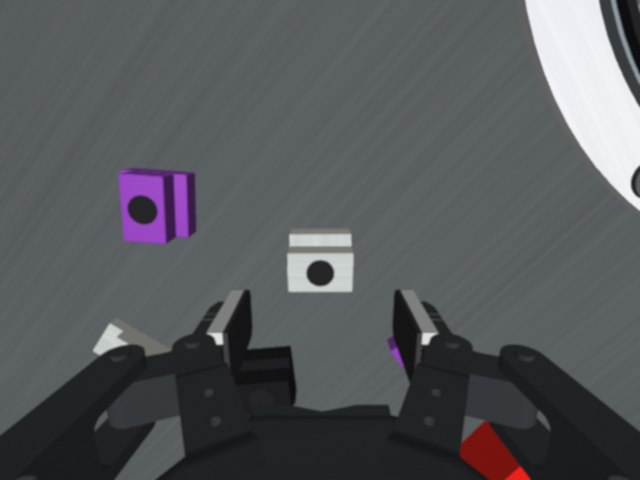

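```bash
python3 -m crank '{"offset":[[0.001,0,0.015],[0.001,0,0.03],[0.001,0,0.045],[0.001,0,0.057],[0.001,0,0.057],[0.001,0,0.057]],"dr":[[0,0,0],[0,0,0],[0,0,0],[0,0,0],[0,0,0],[0,0,0]]}'; python3 -m crank '{"offset":[[0,0,0],[0,0,0],[0,0,0],[0,0,0],[0,0,0],[0,0,0],[0,0,0],[0,0,0]],"dr":[[0,0,0],[0,0,0],[0,0,0],[0,0,0],[0,0,0],[0,0,0],[0,0,0],[0,0,0]]}' -1 50
```

```text
time: 9.5
tool_pos: [487.2, -190.4, 6.6]
ee_rot: [0.408, 0.913, 0.0, 0.001]
contact_force: [-0.2, -0.3, 0.2]
finger_gap: 59.9
time: 10.17
tool_pos: [487.3, -190.6, 7.0]
ee_rot: [0.408, 0.913, 0.0, 0.002]
contact_force: [-0.8, 0.6, 6.1]
finger_gap: 33.4
```

```bash
python3 -m crank '{"offset":[[0,0,-0.02],[0,0,-0.05],[0,0,-0.09],[0,0,-0.13],[0,0,-0.15],[0,0,-0.15]],"dr":[[0,0,0],[0,0,0],[0,0,0],[0,0,0],[0,0,0],[0,0,0]]}'
python3 - <<'E'
from h import *
P=pose();y=P[1][:,1];print(P[0],"y ang",np.degrees(np.arctan2(y[1],y[0])));a=np.radians(167.4);W=np.array([548.5+98*np.cos(a),111.2+98*np.sin(a)]);print(W,tool([*W,157]))
E
```

```text
time: 10.67
tool_pos: [489.2, -191.5, 160.9]
ee_rot: [0.408, 0.913, 0.0, 0.006]
contact_force: [-0.1, -0.4, -1.4]
finger_gap: 34.0
[ 489.20925037 -191.54257909  160.86904646] y ang 41.85056909439827
[452.86015733 132.57803766] [0.2657219  0.18914933 0.00219102]
```

```bash
python3 -m crank '{"offset":[[0.03,0.021,0],[0.06,0.042,0],[0.09,0.064,0],[0.12,0.085,0],[0.15,0.107,0],[0.18,0.128,0],[0.21,0.149,0],[0.24,0.171,0],[0.266,0.189,0],[0.266,0.189,0],[0.266,0.189,0],[0.266,0.189,0]],"dr":[[0,0,-4],[0,0,-8],[0,0,-12],[0,0,-16],[0,0,-20],[0,0,-24],[0,0,-28],[0,0,-32],[0,0,-35.5],[0,0,-35.5],[0,0,-35.5],[0,0,-35.5]]}'
python3 - <<'E'
from h import *
P=pose();im=manip.capture("wrist");cv2.imwrite("pics/w6.png",im[:,:,::-1])
y=P[1][:,1];a=np.radians(167.4);W=[548.5+98*np.cos(a),111.2+98*np.sin(a)]
print(P[0],P[1].round(3).tolist(),"y ang",np.degrees(np.arctan2(y[1],y[0])),tool([*W,100]))
for r in(60,138):
  for b in(-28,28):
    t=np.radians(167.4+b);print(proj("wrist",[548.5+r*np.cos(t),111.2+r*np.sin(t),56],P).round(0))
E
```

```text
time: 11.67
tool_pos: [448.7, 133.1, 154.7]
ee_rot: [0.11, 0.994, -0.001, -0.001]
contact_force: [0.6, -0.8, -2.4]
finger_gap: 34.2
[448.74146614 133.08007964 154.68812866] [[-0.976, 0.22, -0.002], [0.22, 0.976, -0.001], [0.001, -0.002, -1.0]] y ang 77.31547442586077 [-0.00373039  0.00113853  0.05480464]
[361. 305.]
[285. 305.]
[418. 213.]
[228. 214.]
```

View pics/w6.png

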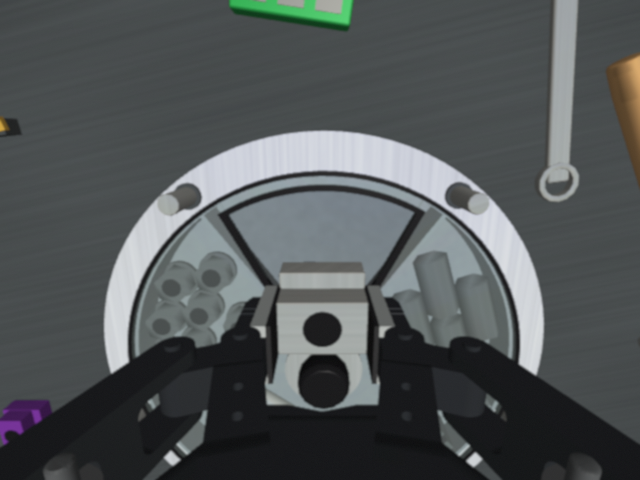

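```bash
python3 -m crank '{"offset":[[-0.003,0.001,0.025],[-0.003,0.001,0.05],[-0.003,0.001,0.075],[-0.003,0.001,0.09],[-0.003,0.001,0.1],[-0.003,0.001,0.11],[-0.003,0.001,0.118],[-0.003,0.001,0.124],[-0.003,0.001,0.126],[-0.003,0.001,0.126]],"dr":[[0,0,0],[0,0,0],[0,0,0],[0,0,0],[0,0,0],[0,0,0],[0,0,0],[0,0,0],[0,0,0],[0,0,0]]}'
python3 - <<'E'
from h import *
for i in range(3):
    P=pose();a=np.radians(167.4);W=[548.5+98*np.cos(a),111.2+98*np.sin(a)]
    im=manip.capture("side");print(P[0],tool([*W,23]),manip.get_obs()["contact_force"])
cv2.imwrite("pics/s7.png",im[:,:,::-1])
E
```

```text
time: 12.55
tool_pos: [452.6, 133.7, 29.0]
ee_rot: [0.111, 0.994, -0.0, -0.0]
contact_force: [-0.3, 0.4, -1.6]
finger_gap: 34.0
[452.56386749 133.74846198  29.03270615] [-0.00041103 -0.00141923  0.00642079] [-0.16502426 -0.69371371 -1.52415608]
[452.76938844 134.0539537   29.42052302] [-0.00032287 -0.00162977  0.00665737] [ 0.27904156 -0.57682117 -1.43872323]
[452.89776988 134.23853921  29.65750086] [-0.00028795 -0.00181041  0.00680378] [-0.397879    0.02318807 -1.47937135]
```

Not yet touching; creep down.

```bash
python3 -m crank '{"offset":[[0,-0.001,0.002],[0,-0.001,0.004],[0,-0.001,0.005],[0,-0.001,0.005]],"dr":[[0,0,0],[0,0,0],[0,0,0],[0,0,0]]}'; python3 -m crank '{"offset":[[0,0,0.001],[0,0,0.001],[0,0,0.001]],"dr":[[0,0,0],[0,0,0],[0,0,0]]}'
```

```text
time: 13.03
tool_pos: [452.2, 133.4, 24.2]
ee_rot: [0.11, 0.994, -0.0, -0.0]
contact_force: [0.4, -0.1, -2.0]
finger_gap: 34.3
time: 13.28
tool_pos: [452.3, 133.5, 23.3]
ee_rot: [0.11, 0.994, -0.0, -0.0]
contact_force: [-0.3, -0.3, -1.8]
finger_gap: 34.0
```

```bash
python3 -m crank '{"offset":[[0,0,0.001],[0,0,0.001],[0,0,0.001]],"dr":[[0,0,0],[0,0,0],[0,0,0]]}'; python3 -m crank '{"offset":[[0,0,0.001],[0,0,0.001],[0,0,0.001]],"dr":[[0,0,0],[0,0,0],[0,0,0]]}'
```

```text
time: 13.53
tool_pos: [452.4, 133.5, 23.0]
ee_rot: [0.11, 0.994, 0.0, 0.0]
contact_force: [-1.3, 0.0, 4.7]
finger_gap: 34.3
time: 13.78
tool_pos: [452.4, 133.5, 22.9]
ee_rot: [0.11, 0.994, 0.0, 0.0]
contact_force: [-2.9, -0.9, 14.6]
finger_gap: 34.4
```

```bash
python3 -m crank '{"offset":[[0,0,-0.001],[0,0,-0.001],[0,0,-0.001],[0,0,-0.001],[0,0,-0.001],[0,0,-0.001]],"dr":[[0,0,0],[0,0,0],[0,0,0],[0,0,0],[0,0,0],[0,0,0]]}' 0.0; python3 -m crank '{"offset":[[0,0,-0.005],[0,0,-0.015],[0,0,-0.03],[0,0,-0.05],[0,0,-0.08],[0,0,-0.11],[0,0,-0.14],[0,0,-0.17],[0,0,-0.17],[0,0,-0.17]],"dr":[[0,0,0],[0,0,0],[0,0,0],[0,0,0],[0,0,0],[0,0,0],[0,0,0],[0,0,0],[0,0,0],[0,0,0]]}'
```

```text
time: 14.28
tool_pos: [452.3, 133.4, 22.1]
ee_rot: [0.11, 0.994, -0.0, -0.0]
contact_force: [0.2, 0.6, -0.4]
finger_gap: 42.8
time: 15.12
tool_pos: [453.3, 133.7, 194.8]
ee_rot: [0.11, 0.994, 0.001, 0.002]
contact_force: [0.0, -0.5, -1.0]
finger_gap: 42.8
```

```bash
python3 -m crank '{"offset":[[-0.012,-0.035,0],[-0.024,-0.07,0],[-0.036,-0.105,0],[-0.048,-0.14,0],[-0.06,-0.175,0],[-0.072,-0.21,0],[-0.084,-0.245,0],[-0.1,-0.28,0],[-0.1,-0.3,0],[-0.1,-0.3,0]],"dr":[[0,0,0],[0,0,0],[0,0,0],[0,0,0],[0,0,0],[0,0,0],[0,0,0],[0,0,0],[0,0,0],[0,0,0]]}'
python3 - <<'E'
from h import *
from scipy.optimize import least_squares
t=manip.capture("top")[:,:,::-1].copy();s=manip.capture("side")[:,:,::-1].copy()
cv2.imwrite("pics/t8.png",t);cv2.imwrite("pics/s8.png",s)
z=cv2.imread("pics/t4.png");b=cv2.resize(t[150:320,210:385],None,fx=3.4,fy=3.4,interpolation=2)
D=cv2.absdiff(cv2.GaussianBlur(z,(7,7),0),cv2.GaussianBlur(b,(7,7),0)).max(2)
def rep(D,th,amin):
    for k in cv2.findContours((D>th).astype(np.uint8),0,2)[0]:
        if cv2.contourArea(k)>amin: print("  ",cv2.boundingRect(k),round(cv2.contourArea(k)))
print("carousel before/after");rep(D,30,60)
for n,o,q in(("top",cv2.imread("pics/top1.png"),t),("side",cv2.imread("pics/side1.png"),s)):
    print(n);rep(cv2.absdiff(cv2.GaussianBlur(o,(3,3),0),cv2.GaussianBlur(q,(3,3),0)).max(2),35,12)
g=cv2.cvtColor(t[240:310,245:325],6);m=np.zeros_like(g)
cv2.fillConvexPoly(m,np.int32([[36,17],[60,20],[68,50],[40,53],[17,41]]),255)
v=g.copy();v[m==0]=0
k=max(cv2.findContours((v>175).astype(np.uint8),0,2)[0],key=cv2.contourArea);R=cv2.minAreaRect(k);print("nut",R)
x=ray("top",np.array(R[0])+[245,240],35)
x=x-[548.5,111.2,0];print(np.hypot(*x[:2]),np.degrees(np.arctan2(x[1],x[0])))
E
```

```text
time: 15.95
tool_pos: [481.8, -187.9, 191.1]
ee_rot: [0.115, 0.993, -0.002, -0.002]
contact_force: [-0.9, -0.4, 0.0]
finger_gap: 42.6
carousel before/after
   (258, 421, 20, 19) 278
   (242, 405, 53, 55) 1082
top
   (0, 457, 11, 9) 54
   (8, 441, 31, 30) 568
   (311, 299, 9, 8) 44
   (323, 295, 8, 8) 41
   (242, 279, 8, 8) 32
   (332, 273, 11, 10) 40
   (260, 269, 38, 25) 456
   (234, 269, 8, 9) 46
   (347, 253, 8, 8) 40
   (313, 249, 25, 35) 215
   (340, 241, 10, 5) 26
   (351, 240, 7, 8) 26
   (424, 237, 13, 4) 24
   (363, 234, 8, 9) 48
   (262, 229, 9, 20) 86
   (362, 223, 8, 8) 32
   (237, 219, 26, 44) 429
   (233, 198, 8, 8) 40
   (271, 192, 7, 11) 28
   (284, 189, 11, 25) 120
   (396, 188, 203, 292) 25978
   (239, 188, 9, 9) 48
   (297, 186, 9, 12) 60
   (318, 168, 8, 8) 44
   (307, 166, 8, 7) 37
side
   (344, 349, 29, 29) 375
   (326, 268, 5, 8) 14
   (287, 265, 7, 6) 22
   (29, 261, 8, 23) 83
   (302, 254, 15, 19) 129
   (252, 240, 60, 34) 446
   (261, 223, 29, 30) 544
   (278, 218, 22, 14) 69
   (402, 209, 13, 28) 198
   (0, 207, 22, 80) 957
   (258, 198, 17, 16) 81
   (267, 189, 6, 5) 16
   (357, 176, 23, 7) 82
   (290, 173, 110, 122) 5056
   (335, 170, 16, 11) 40
   (343, 167, 50, 8) 16
   (257, 0, 161, 173) 14386
   (53, 0, 53, 81) 2243
nut ((43.10799789428711, 36.656002044677734), (14.5791654586792, 14.48972225189209), 10.30484676361084)
99.71249700883119 166.1430312289065
```

```bash
python3 -c "
from plant import manip
print(manip.finish_job())"
```

```text
the job is handed in; nothing more can be done
None
```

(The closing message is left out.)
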